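Swing the scale bar alongside the culture dish

ROBOT

A 6-joint arm with a two-finger parallel gripper is mounted at the origin on the work surface. World frame = base frame: x ahead of the robot, y to its left, z up, the work surface at z = 0. Lengths are in mm, angles in rad, forces in N, time in s.
With the tool pointing down it reaches from about 300 to 775 mm from the base axis. Payload 14.6 kg.
Tool frame: the origin (TCP) lies between the finger pads; the fingertips stand 19 mm ahead of it and the grasp point (between the pads) is the TCP; x points along the fingers, y is the direction in which the jaws open and shut, and the axes are right-handed (so a half turn about x gives the same grasp; the last joint's range is limited). The gripper opens to 94 mm and grips with 3 to 60 N. Pads are 16 mm wide; open, the fingers measure 119 mm over their backs; the gripper's body (75 mm by 177 mm) begins 78 mm behind the grasp point.
Start: joints at [-1.384, 0.3, 1.521, -0, 1.321, -0.067], TCP at [138.09, -532.373, 224.446] pointing down, gripper open.
Joint ranges: [-3.03, 3.03], [-0.79, 2.21], [0.23, 2.52], [-1.04, 4.18], [0, 3.07], [-2.55, 2.55]. Speed limits (rad/s): [2.22, 2.22, 2.57, 3.14, 3.14, 3.14].

INTERFACE

Orientations are given as [roll, pitch, yaw] about the fixed x, y, z axes, in that order (R = Rz(yaw) Ry(pitch) Rx(roll)).
In Python, from cell import manip gives the robot as it stands.
- The arm moves only by the tool jog_arm, never from a script. Its argument "series" is one flat list of numbers, 7 for each row, row after row: the turn, a rotation vector about the world's x, y, z in rad, then the shift along the world's x, y, z in m, then the opening, from -1 (shut) to 1 (fully open). A call has 1 to 20 rows; each row is the pose to reach, as a shift and turn from the pose commanded when the call began; what a row does not reach only later rows make up. A row lasts 1/8 s, in which the tool goes at most 62.5 mm and 10.7 degrees, less where a joint would pass 70% of its speed; a pose out of reach is approached as far as the arm can. A call with a gripper value outside its range is refused whole. The fingers move at their own pace and stop on an object; "squeeze" is the grip in N (left out, the last holds). Time passes only in rows, so rows that repeat a pose let the fingers close. It gives the time, the measured TCP pose, the force and the opening at its end, in the units of the state.
- manip.read_state(): the state, without advancing time (a new reading comes with each control period).
- manip.camera(name): name is "scene" or "top" or "wrist"; returns a dict with "color" (384x512x3 uint8, blue, green, red), "range_z" (384x512 float32, mm along the optical axis (not along the pixel's ray), 0 where there is no reading), "fx", "fy", "cx", "cy" (pixels), "pose" (4x4, takes a point from camera to world coordinates); the wrist camera has in their place "mount" (4x4, takes a point from camera to tool coordinates, whose origin is the TCP and whose axes are the tool frame's). Camera axes: x right, y down, z forward; pixel columns grow to the right and rows downward; lengths in mm; the calibration is good to about 2 mm. A picture is of the moment at which its call begins: read the wrist's pose just before it.
- manip.sign_off(): hands the job in, once; it reports no verdict.
The state is a dict: "clock": time; "joints": joint angles; "qd": joint speeds; "effort": joint torques, N m; "eef_pos": TCP position; "eef_rot": TCP orientation; "wrist_force": force on the tool from outside, world axes, zero at the start; "moment": the same for the moment, N m; "finger_gap": finger opening in mm.
Only numpy, scipy, OpenCV 4.12 (cv2) and the standard library are available. Lean on these libraries where they do the work, as an engineer would, in place of code of your own. Each camera call takes 0.05 s, during which the arm holds its last target.

TASK

The flat lidded culture dish is about to be photographed with a scale beside it. Push the aluminium scale bar round on its pivot pin until its long edge lies right alongside that dish, touching it or within about a centimetre of it. Keep the bar flat on its pin, and leave the culture dish and the deep open dish standing where they are.

Things in the scene. Friction and masses are not known exactly. Their poses are not given: they have to be found in the camera images.
- scale_bar: Flat aluminium bar with dark ticks, 240 x 36 x 12 thick, 0.25 kg, loose, flat on a dark board (its top 8 mm above the bench). A 14 mm hole near one end sits over the pin; a sideways push swings it about the pin. Origin: underside, hole centre; x along the bar to the free end (bar from x = -20 to +220), y across (edges at +-18), z up. Starts pointing away from the robot, between the dishes.
- pin (a point): Fixed pivot pin on the dark board (370 x 520): steel, 10 mm diameter, standing 30 mm above the board's top. The point lies on the pin's axis at the board's top. Board and pin stay put during the task, but stand elsewhere and turned differently each time.
- culture_dish: The dish to be photographed: a round flat lidded dish, 100 mm diameter, 22 mm high, clear, with a pale filling dotted with small white spots, 0.18 kg, standing loose on the dark board to the left or the right of the pin, 135 to 190 mm from it, centre to centre. Origin: centre of its underside; z up.
- deep_dish: The other dish, not wanted now: a white ceramic open dish, 100 mm diameter, 45 mm high, 0.22 kg, standing loose on the dark board on the other side of the pin. Origin: centre of its underside; z up.

How it is judged (in metres and radians):
At the end, for the whole second after the job is handed in: The scale bar lies at rest and flat on the board with its hole still over the pin, its long edge no more than 15 mm from the culture dish's rim, and both dishes stand within 15 mm of where they started (y of culture_dish in the frame of scale_bar between -0.083 and 0.083 m and x of culture_dish in the frame of scale_bar between 0.08 and 0.2 m and horizontal distance between scale_bar and pin below 0.01 m and angle between scale_bar's own z axis and vertical below 0.05 rad and z of scale_bar in the frame of pin below 0.006 m and linear speed of scale_bar below 0.01 m/s and angular speed of scale_bar below 0.05 rad/s and distance of each of culture_dish, deep_dish from where it was at the start of the episode below 0.015 m); the robot touches nothing.
It fails at once if the scale bar is lifted off its pin (raised more than 25 mm) (z of scale_bar in the frame of pin above 0.025 m).
It fails at once if the culture dish is shoved or tipped (moved more than 30 mm or leaning more than 20 degrees) (distance of culture_dish from where it was at the start of the episode above 0.03 m or angle between culture_dish's own z axis and vertical above 0.35 rad).
It fails at once if the deep dish is shoved or tipped (moved more than 30 mm or leaning more than 20 degrees) (distance of deep_dish from where it was at the start of the episode above 0.03 m or angle between deep_dish's own z axis and vertical above 0.35 rad).
It also fails if it takes over 35 s, if anything falls off the work surface, if the arm or the gripper's body presses on something with over 40 N, if the wrist force passes 120 N, or if a joint passes its speed limit or range.

## Working session

There is one attempt and no reset: what is moved stays moved. The work goes in short steps, Python scripts to look and compute and a tool call to move; the robot and the scene stay as the last step left them, time stands still between calls to the robot, and variables do not carry over. Pictures are saved under pics/ and viewed, and the job is handed in when it is done.

Besides the shell and the picture viewer there is one more tool, called after "Emit:" as name(argument=value, ...) on one line, values as JSON. jog_arm: Moves the arm, as the interface text tells. Its arguments: {"type":"object","properties":{"series":{"type":"array","items":{"type":"number"}},"squeeze":{"type":"number"}},"required":["series"]}

```bash
mkdir -p pics
python3 - <<'E'
from cell import manip
import cv2,numpy as np
s=manip.read_state();print({k:s[k] for k in('clock','eef_pos','eef_rot','finger_gap')})
for n in("top","scene"):
    c=manip.camera(n);cv2.imwrite(f"pics/{n}0.png",c["color"]);np.savez(f"{n}0.npz",**c)
    print(n,c["fx"],c["cx"],c["cy"],np.round(c["pose"],3).tolist())
E
```

```text
{'clock': 0.0, 'eef_pos': array([ 138.06063798, -532.14334052,  223.89903454]), 'eef_rot': array([-1.64596979,  1.56963993,  1.74942008]), 'finger_gap': 94.01628410878564}
top 389.18727268380064 255.89219670599124 190.79151614426937 [[0.021, -0.996, 0.082, 488.671], [-0.999, -0.018, 0.027, 38.281], [-0.025, -0.082, -0.996, 711.835], [0.0, 0.0, 0.0, 1.0]]
scene 454.7153554169878 256.14748574740065 188.816678046398 [[-0.754, 0.487, -0.44, 898.573], [0.656, 0.578, -0.485, 454.194], [0.018, -0.655, -0.755, 681.765], [0.0, 0.0, 0.0, 1.0]]
```

View pics/top0.png

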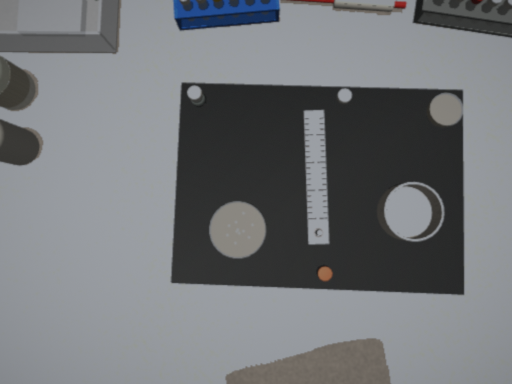

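View pics/scene0.png

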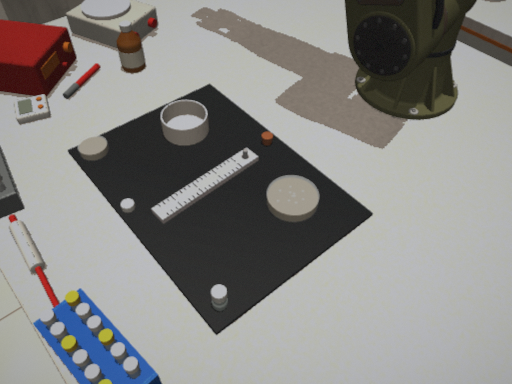

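The top view shows the bar from its pin at about (319,232) up to (314,110), the culture dish at (238,230) on the left (+y), and the deep dish at (412,212) on the right. There is a white capped vial at (195,95) and a small white disc at (345,95).

```bash
cat > h.py <<'E'
import numpy as np,cv2
def ray(c,u,v,z):
    d=c["pose"][:3,:3]@np.array([(u-c["cx"])/c["fx"],(v-c["cy"])/c["fy"],1]);o=c["pose"][:3,3]
    return o+d*(z-o[2])/d[2]
def blobs(c,t=90):
    g=cv2.cvtColor(c["color"],cv2.COLOR_BGR2GRAY)
    m=(g>t).astype(np.uint8)
    m=cv2.morphologyEx(m,cv2.MORPH_CLOSE,np.ones((5,5)))
    cs,_=cv2.findContours(m,cv2.RETR_LIST,cv2.CHAIN_APPROX_NONE)
    return [k for k in cs if 60<cv2.contourArea(k)<6000]
def meas(c):
    out=[]
    for k in blobs(c):
        (u,v),_,_=cv2.minAreaRect(k)
        if 175<u<465 and 80<v<295:
            W=lambda z:np.array([ray(c,p[0][0],p[0][1],z)[:2] for p in k],np.float32)
            a=cv2.contourArea(k)
            out.append((round(u),round(v),round(a)))
            for z in (20,30,53): print((round(u),round(v)),a,z,[np.round(q,1) for q in cv2.minAreaRect(W(z))],'circ',[np.round(q,1) for q in cv2.minEnclosingCircle(W(z))])
E
python3 - <<'E'
import numpy as np;from h import *
c={k:v for k,v in np.load("top0.npz").items()}
meas(c)
for p in [(319,232),(195,93),(345,95),(325,273),(238,230),(412,212),(250,120),(447,109),(316,180)]:
    z=c["range_z"][p[1],p[0]]; P=c["pose"]@np.array([(p[0]-c["cx"])/c["fx"]*z,(p[1]-c["cy"])/c["fy"]*z,z,1]);print(p,P[:3].round(1))
E
```

```text
(325, 274) 126.0 20 [array([402.7, -65.8]), array([21.8, 22.2]), np.float64(45.6)] circ [array([403.1, -66. ]), np.float64(11.6)]
(325, 274) 126.0 30 [array([404. , -64.3]), array([21.5, 21.9]), np.float64(45.6)] circ [array([404.4, -64.5]), np.float64(11.5)]
(325, 274) 126.0 53 [array([406.8, -60.8]), array([20.8, 21.2]), np.float64(45.6)] circ [array([407.2, -61. ]), np.float64(11.1)]
(237, 230) 2458.0 20 [array([476.2,  89.2]), array([99. , 98.7]), np.float64(46.2)] circ [array([476.5,  89. ]), np.float64(50.3)]
(237, 230) 2458.0 30 [array([476.4,  88.4]), array([97.6, 97.3]), np.float64(46.2)] circ [array([476.7,  88.3]), np.float64(49.6)]
(237, 230) 2458.0 53 [array([476.8,  86.7]), array([94.3, 94. ]), np.float64(46.2)] circ [array([477.1,  86.6]), np.float64(47.9)]
(432, 210) 479.5 20 [array([ 517.2, -252.5]), array([86.5, 34.2]), np.float64(4.5)] circ [array([ 516.3, -240.9]), np.float64(43.4)]
(432, 210) 479.5 30 [array([ 516.8, -248.3]), array([85.3, 33.7]), np.float64(4.5)] circ [array([ 515.9, -236.9]), np.float64(42.7)]
(432, 210) 479.5 53 [array([ 515.9, -238.6]), array
[... 868 characters left out ...]
), np.float64(115.2)]
(458, 94) 83.0 20 [array([ 727.5, -301.9]), array([16.6, 19.7]), np.float64(0.7)] circ [array([ 727.5, -301.8]), np.float64(11.5)]
(458, 94) 83.0 30 [array([ 724.1, -297. ]), array([16.3, 19.4]), np.float64(0.7)] circ [array([ 724.1, -296.9]), np.float64(11.4)]
(458, 94) 83.0 53 [array([ 716.1, -285.7]), array([15.8, 18.8]), np.float64(0.7)] circ [array([ 716.1, -285.6]), np.float64(11.0)]
(319, 232) [474.9 -53.3  37.5]
(195, 93) [711.5 165.7  53.3]
(345, 95) [ 721.6 -100.4   22. ]
(325, 273) [404.6 -65.4  28.1]
(238, 230) [475.2  86.7  28.4]
(412, 212) [ 513.3 -221.1   12.4]
(250, 120) [676.9  70.9   8.7]
(447, 109) [ 697.2 -280.3   25.1]
(316, 180) [566.6 -49.7  20.2]
```

Run:
```python
import numpy as np;from h import *
from scipy.spatial.transform import Rotation as Ro
c={k:v for k,v in np.load("scene0.npz").items()}
z=c["range_z"];v,u=np.mgrid[:384,:512]
P=np.stack([(u-c["cx"])/c["fx"]*z,(v-c["cy"])/c["fy"]*z,z],-1)@c["pose"][:3,:3].T+c["pose"][:3,3]
P=P[z>0]
m=(P[:,2]>60)&(P[:,0]>250)
H={}
for p in P[m]:
    k=(int(p[0]//60)*60,int(p[1]//60)*60);H[k]=max(H.get(k,0),round(p[2]))
print(sorted(H.items()))
R=Ro.from_euler('xyz',[-1.64596979,1.56963993,1.74942008]).as_matrix();print(R.round(3))
pin=np.array([474.2,-53.8]);
for a in [2.6,30,50,56,58,60]:
    t=np.radians(a);x=np.array([np.cos(t),np.sin(t)]);y=np.array([-x[1],x[0]]);d=np.array([476.4,88.6])-pin
    print(a,'dish in bar',d@x,d@y,'finger r170 off -18:',pin+170*x-18*y)
```

```text
[((300, -720), 69), ((300, -660), 70), ((300, -600), 65), ((360, -780), 75), ((360, -720), 79), ((360, -660), 80), ((360, -600), 68), ((420, -780), 79), ((420, -720), 80), ((420, -660), 79), ((420, -600), 68), ((420, -540), 123), ((420, -480), 94), ((480, -780), 77), ((480, -720), 78), ((480, -660), 76), ((480, -540), 122), ((480, -480), 87), ((540, -660), 99), ((540, -600), 97), ((600, -780), 96), ((600, -720), 99), ((600, -660), 99), ((600, -600), 99), ((600, -540), 91), ((660, -780), 98), ((660, -720), 99), ((660, -660), 100), ((660, -600), 99), ((660, -540), 98), ((720, -660), 98), ((720, -600), 98), ((720, -540), 89), ((840, -300), 74), ((840, 0), 81), ((840, 60), 81), ((840, 120), 81), ((840, 180), 81), ((900, 0), 81), ((900, 60), 82), ((900, 120), 81), ((900, 180), 81)]
[[-0.     0.251 -0.968]
 [ 0.001 -0.968 -0.251]
 [-1.    -0.001 -0.   ]]
2.6 dish in bar 8.657424763145299 142.1536105643134 finger r170 off -18: [644.84153065 -64.06976227]
30 dish in bar 73.10525588832573 122.22201749890405 finger r170 off -18: [630.42431864  15.61154273]
50 dish in bar 110.49886144145283 89.84765784450144 finger r170 off -18: [597.26269362  64.85737836]
56 dish in bar 119.28517471947356 77.80518679461325 finger r170 off -18: [584.1854699   77.07091507]
58 dish in bar 121.92787127398809 73.59479741526424 finger r170 off -18: [579.55114065  80.82962959]
60 dish in bar 124.42201749890403 69.29474411167425 finger r170 off -18: [574.78845727  84.42431864]
```

Emit:
jog_arm(series=[0,0,-0.21,0.508,0.441,0,-1,0,0,-0.21,0.508,0.441,0,-1,0,0,-0.21,0.508,0.441,0,-1,0,0,-0.21,0.508,0.441,0,-1,0,0,-0.21,0.508,0.441,0,-1,0,0,-0.21,0.508,0.441,0,-1,0,0,-0.21,0.508,0.441,0,-1,0,0,-0.21,0.508,0.441,0,-1,0,0,-0.21,0.508,0.441,0,-1,0,0,-0.21,0.508,0.441,0,-1,0,0,-0.21,0.508,0.441,0,-1,0,0,-0.21,0.508,0.441,0,-1,0,0,-0.21,0.508,0.441,0,-1,0,0,-0.21,0.508,0.441,0,-1,0,0,-0.21,0.508,0.441,-0.05,-1,0,0,-0.21,0.508,0.441,-0.1,-1,0,0,-0.21,0.508,0.441,-0.14,-1,0,0,-0.21,0.508,0.441,-0.15,-1,0,0,-0.21,0.508,0.441,-0.15,-1])

```text
clock: 2.48
eef_pos: [646.2, -91.9, 75.5]
eef_rot: [2.838, 1.57, -0.26]
wrist_force: [-1.0, 0.1, 0.7]
finger_gap: 0.1
```

Run:
```python
from cell import manip
import cv2
from scipy.spatial.transform import Rotation as Ro
s=manip.read_state();print(s)
print(Ro.from_euler('xyz',s['eef_rot']).as_matrix().round(3))
a=manip.camera("scene")["color"];cv2.imwrite("pics/scene1.png",a)
```

```text
{'clock': 2.475, 'joints': array([-1.97406175e-01,  6.70116785e-01,  1.33800322e+00, -5.22801899e-05,
        1.13272115e+00,  1.33031850e+00]), 'qd': array([ 0.00243741, -0.02392248, -0.02429788, -0.00040146,  0.00646171,
        0.00044129]), 'effort': array([-1.27839362e-01, -6.71345043e+01, -3.06767821e+01,  2.56420684e-02,
       -2.71465145e-01, -3.41698040e-03]), 'eef_pos': array([646.23211449, -91.94080414,  75.45697255]), 'eef_rot': array([ 2.83817765,  1.57004333, -0.26032119]), 'wrist_force': array([-1.00924795,  0.10448266,  0.67599297]), 'moment': array([ 0.02157992, -0.0247042 ,  0.00139095]), 'finger_gap': 0.05892978685592893}
[[ 0.001  0.043 -0.999]
 [-0.    -0.999 -0.043]
 [-1.     0.    -0.001]]
```

View pics/scene1.png

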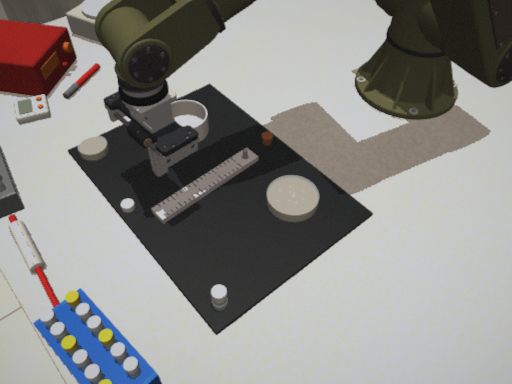

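The arm stands just to the right of the bar near its free end, clear of everything. Next I work out the arc.

Run:
```python
import numpy as np
pin=np.array([474.2,-53.8]);s=np.array([646.1,-91.4])
for a in [2.6,6,10,14,18,22,26,30,34,38,42,46,48,50,52,54,56,57,58,59,60]:
    t=np.radians(a);x=np.array([np.cos(t),np.sin(t)]);y=np.array([-x[1],x[0]])
    print(a,round(np.radians(a-2.6),2),((pin+170*x-30.5*y-s)/1000).round(3))
```

```text
2.6 0.0 [-0.001  0.015]
6 0.06 [0.    0.025]
10 0.13 [0.001 0.037]
14 0.2 [0.    0.049]
18 0.27 [-0.001  0.061]
22 0.34 [-0.003  0.073]
26 0.41 [-0.006  0.085]
30 0.48 [-0.009  0.096]
34 0.55 [-0.014  0.107]
38 0.62 [-0.019  0.118]
42 0.69 [-0.025  0.129]
46 0.76 [-0.032  0.139]
48 0.79 [-0.035  0.144]
50 0.83 [-0.039  0.148]
52 0.86 [-0.043  0.153]
54 0.9 [-0.047  0.157]
56 0.93 [-0.052  0.161]
57 0.95 [-0.054  0.164]
58 0.97 [-0.056  0.166]
59 0.98 [-0.058  0.168]
60 1.0 [-0.06  0.17]
```

Emit:
jog_arm(series=[0,0,0,0,0,-0.025,-1,0,0,0,0,0,-0.043,-1,0,0,0,0,0,-0.043,-1,0,0,0,0,0.01,-0.043,-1,0,0,0,-0.001,0.015,-0.043,-1,0,0,0.06,0,0.025,-0.043,-1,0,0,0.13,0.001,0.037,-0.043,-1,0,0,0.2,0,0.049,-0.043,-1,0,0,0.27,-0.001,0.061,-0.043,-1,0,0,0.34,-0.003,0.073,-0.043,-1,0,0,0.41,-0.006,0.085,-0.043,-1,0,0,0.48,-0.009,0.096,-0.043,-1,0,0,0.55,-0.014,0.107,-0.043,-1,0,0,0.62,-0.019,0.118,-0.043,-1,0,0,0.69,-0.025,0.129,-0.043,-1,0,0,0.72,-0.028,0.134,-0.043,-1,0,0,0.76,-0.032,0.139,-0.043,-1,0,0,0.79,-0.035,0.144,-0.043,-1,0,0,0.79,-0.035,0.144,-0.043,-1])

```text
clock: 4.9
eef_pos: [611.2, 52.9, 31.9]
eef_rot: [2.454, 1.57, 0.147]
wrist_force: [0.1, -1.1, 4.4]
finger_gap: 0.5
```

Run:
```python
from cell import manip
import cv2,numpy as np
s=manip.read_state();print(s['eef_pos'],s['wrist_force'])
for n in("top","scene"):
    c=manip.camera(n);cv2.imwrite(f"pics/{n}2.png",c["color"]);np.savez(f"{n}2.npz",**c)
```

```text
[611.17426651  52.8849425   31.9251839 ] [ 0.10106642 -1.13214149  4.39333369]
```

View pics/scene2.png

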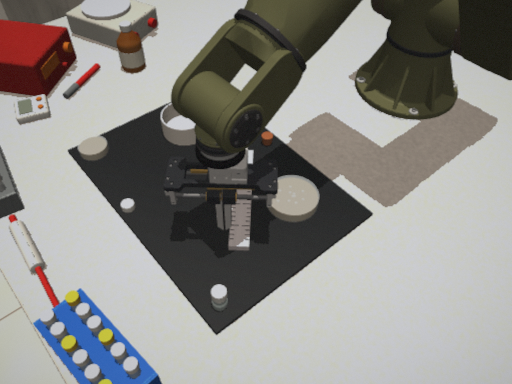

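View pics/top2.png

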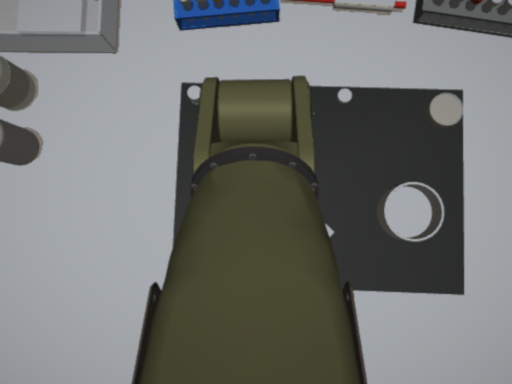

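The scene view shows the bar following the finger and still flat, with both dishes where they were. I continue slowly to about 57°, back off, lift and move clear so the top camera can see.

Emit:
jog_arm(series=[0,0,0.04,-0.004,0.004,0,-1,0,0,0.07,-0.008,0.009,0,-1,0,0,0.11,-0.012,0.013,0,-1,0,0,0.14,-0.017,0.017,0,-1,0,0,0.16,-0.019,0.02,0,-1,0,0,0.16,-0.019,0.02,0,-1,0,0,0.16,-0.019,0.02,0,-1,0,0,0.16,-0.01,0.014,0,-1,0,0,0.16,-0.002,0.009,0,-1,0,0,0.16,-0.002,0.009,0.05,-1,0,0,0.16,-0.002,0.009,0.1,-1,0,0,0.16,-0.002,0.009,0.15,-1,0,0,0.16,-0.002,0.009,0.2,-1,0,0,0.16,-0.04,-0.05,0.2,-1,0,0,0.16,-0.08,-0.1,0.2,-1,0,0,0.16,-0.11,-0.15,0.2,-1,0,0,0.16,-0.14,-0.2,0.2,-1,0,0,0.16,-0.17,-0.25,0.2,-1,0,0,0.16,-0.2,-0.3,0.2,-1,0,0,0.16,-0.23,-0.35,0.2,-1])

```text
clock: 7.5
eef_pos: [379.9, -299.1, 231.5]
eef_rot: [-2.079, 1.57, 2.057]
wrist_force: [1.2, -0.2, 0.8]
finger_gap: 0.7
```

Run:
```python
from cell import manip
import cv2,numpy as np
from h import *
for n in("top","scene"):
    c=manip.camera(n);cv2.imwrite(f"pics/{n}3.png",c["color"]);np.savez(f"{n}3.npz",**c)
    if n=="top": meas(c)
```

```text
(325, 274) 126.0 20 [array([402.7, -65.8]), array([21.8, 22.2]), np.float64(45.6)] circ [array([403.1, -66. ]), np.float64(11.6)]
(325, 274) 126.0 30 [array([404. , -64.3]), array([21.5, 21.9]), np.float64(45.6)] circ [array([404.4, -64.5]), np.float64(11.5)]
(325, 274) 126.0 53 [array([406.8, -60.8]), array([20.8, 21.2]), np.float64(45.6)] circ [array([407.2, -61. ]), np.float64(11.1)]
(432, 210) 479.5 20 [array([ 517.2, -252.5]), array([86.5, 34.2]), np.float64(4.5)] circ [array([ 516.3, -240.9]), np.float64(43.4)]
(432, 210) 479.5 30 [array([ 516.8, -248.3]), array([85.3, 33.7]), np.float64(4.5)] circ [array([ 515.9, -236.9]), np.float64(42.7)]
(432, 210) 479.5 53 [array([ 515.9, -238.6]), array([82.4, 32.6]), np.float64(4.5)] circ [array([ 515. , -227.6]), np.float64(41.3)]
(414, 212) 2765.5 20 [array([ 514.4, -220.9]), array([102.8, 104. ]), np.float64(89.6)] circ [array([ 514.8, -221.2]), np.float64(52.8)]
(414, 212) 2765.5 30 [array([ 514. , -217.2]), array([101.3, 102.5]), np.float64(89.6)] circ [array([ 514.4, -217.5]), np.float64(52.0)]
(414, 212) 2765.5 53 [array([ 513.1, 
[... 192 characters left out ...]
ray([523.3,  33.3]), np.float64(122.7)]
(255, 225) 5197.5 30 [array([484.9,  58.2]), array([237.5, 145.3]), np.float64(56.8)] circ [array([522.8,  33.4]), np.float64(120.9)]
(255, 225) 5197.5 53 [array([485. ,  57.6]), array([229.5, 140.4]), np.float64(56.8)] circ [array([521.7,  33.6]), np.float64(116.9)]
(458, 94) 83.0 20 [array([ 727.5, -301.9]), array([16.6, 19.7]), np.float64(0.7)] circ [array([ 727.5, -301.8]), np.float64(11.5)]
(458, 94) 83.0 30 [array([ 724.1, -297. ]), array([16.3, 19.4]), np.float64(0.7)] circ [array([ 724.1, -296.9]), np.float64(11.4)]
(458, 94) 83.0 53 [array([ 716.1, -285.7]), array([15.8, 18.8]), np.float64(0.7)] circ [array([ 716.1, -285.6]), np.float64(11.0)]
```

View pics/top3.png

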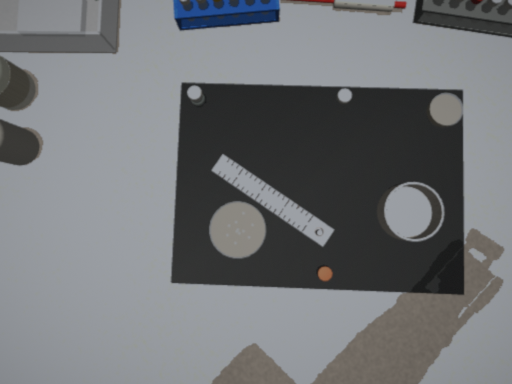

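View pics/scene3.png

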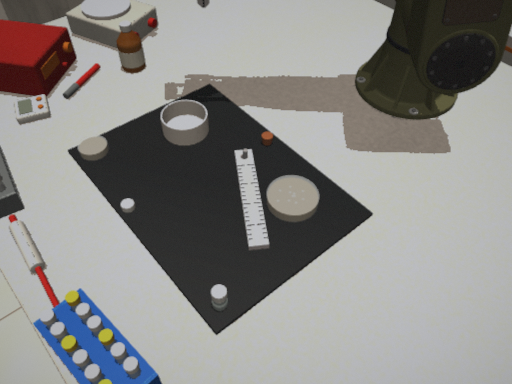

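The bar now lies diagonally beside the culture dish (238,230), with its pin end at (320,232) and a thin dark gap left. I'll measure the gap with the blobs separated.

Run:
```python
import numpy as np;from h import *
for f in("top0","top3","scene0","scene3"):
    c={k:v for k,v in np.load(f+".npz").items()}
    g=cv2.cvtColor(c["color"],cv2.COLOR_BGR2GRAY); m=(g>75).astype(np.uint8)
    cs,_=cv2.findContours(m,cv2.RETR_EXTERNAL,cv2.CHAIN_APPROX_NONE)
    bar=None;dish=None
    for k in cs:
        if not 1200<cv2.contourArea(k)<4000: continue
        W=lambda z:np.array([ray(c,p[0][0],p[0][1],z)[:2] for p in k],np.float32)
        r=cv2.minAreaRect(W(20)); e=cv2.fitEllipse(W(30))
        print(f,cv2.contourArea(k),'rect',[np.round(q,1) for q in r],'ell30',[np.round(q,1) for q in e])
```

```text
scene0 1214.5 rect [array([-441.2,  -37. ]), array([270.7, 128.1]), np.float64(28.7)] ell30 [array([-438.7,  -21.5]), array([134.4, 235.2]), np.float64(120.5)]
```

Run:
```python
import numpy as np;from h import *
for f in("top0","top3","scene0","scene3"):
    c={k:v for k,v in np.load(f+".npz").items()}
    g=cv2.cvtColor(c["color"],cv2.COLOR_BGR2GRAY); m=(g>90).astype(np.uint8)
    n,l,st,ce=cv2.connectedComponentsWithStats(m,connectivity=4)
    for i in range(1,n):
        if not 1200<st[i,4]<4500: continue
        k=cv2.findContours((l==i).astype(np.uint8),cv2.RETR_EXTERNAL,cv2.CHAIN_APPROX_NONE)[0][0]
        W=lambda z:np.array([ray(c,p[0][0],p[0][1],z)[:2] for p in k],np.float32)
        r=cv2.minAreaRect(W(20)); e=cv2.fitEllipse(W(30))
        if 300<r[0][0]<700 and -300<r[0][1]<200:print(f,st[i,4],'rect',[np.round(q,1) for q in r],'ell30',[np.round(q,1) for q in e])
```

```text
top0 2833 rect [array([574. , -49.4]), array([240.9,  37.7]), np.float64(2.6)] ell30 [array([572.1, -48.2]), array([ 38.3, 345.3]), np.float64(92.5)]
top0 2328 rect [array([ 514.4, -220.9]), array([102.8, 104. ]), np.float64(89.6)] ell30 [array([ 514.4, -217.4]), array([102. , 102.5]), np.float64(55.7)]
top0 2538 rect [array([476.2,  89.2]), array([99. , 98.7]), np.float64(46.2)] ell30 [array([476.7,  88.3]), array([97.4, 97.8]), np.float64(170.7)]
top3 2845 rect [array([530.8,  28.4]), array([241. ,  37.5]), np.float64(56.7)] ell30 [array([530.1,  28.5]), array([ 38.5, 350.2]), np.float64(146.7)]
top3 2331 rect [array([ 514.4, -220.9]), array([102.8, 104. ]), np.float64(89.6)] ell30 [array([ 514.4, -217.4]), array([102.1, 102.5]), np.float64(58.4)]
top3 2539 rect [array([476.2,  89.2]), array([99. , 98.7]), np.float64(46.2)] ell30 [array([476.7,  88.3]), array([97.4, 97.8]), np.float64(164.9)]
scene0 1850 rect [array([572.2, -48.1]), array([242. ,  39.5]), np.float64(2.5)] ell30 [array([579.4, -40.4]), array([ 39.3, 371.6]), np.float64(92.6)]
scene0 1724 rect [array([468.9,  84.1]), array([100. , 101.3]), np.float64(49.9)] ell30 [array([475.5,  89.6]), array([98.4, 99.5]), np.float64(129.7)]
scene3 1939 rect [array([528.3,  28.6]), array([245.6,  38.2]), np.float64(56.8)] ell30 [array([535.9,  37.9]), array([ 39.1, 332.8]), np.float64(146.8)]
scene3 1729 rect [array([468.8,  84.2]), array([100. , 101.6]), np.float64(49.8)] ell30 [array([475.5,  89.7]), array([98.7, 99.5]), np.float64(138.1)]
```

Both views give a gap of about 10 mm, with the dishes unmoved. That passes, but at the edge of "about a centimetre", so I nudge 2° closer (about 5 mm gap).

Emit:
jog_arm(series=[0,0,0,0.03,0.05,0,-1,0,0,0,0.06,0.1,0,-1,0,0,0,0.09,0.15,0,-1,0,0,0,0.12,0.2,0,-1,0,0,0,0.15,0.25,0,-1,0,0,0,0.19,0.3,0,-1,0,0,0,0.228,0.359,0,-1,0,0,0,0.228,0.359,0,-1,0,0,0,0.228,0.359,-0.05,-1,0,0,0,0.228,0.359,-0.1,-1,0,0,0,0.228,0.359,-0.15,-1,0,0,0,0.228,0.359,-0.18,-1,0,0,0,0.228,0.359,-0.2,-1,0,0,0,0.228,0.359,-0.2,-1,0,0,0,0.22,0.364,-0.2,-1,0,0,0,0.214,0.368,-0.2,-1,0,0,0,0.211,0.37,-0.2,-1,0,0,0.02,0.209,0.372,-0.2,-1,0,0,0.03,0.207,0.374,-0.2,-1,0,0,0.03,0.207,0.374,-0.2,-1])

```text
clock: 10.1
eef_pos: [588.4, 76.7, 31.9]
eef_rot: [2.156, 1.57, 0.039]
wrist_force: [0.6, 0.0, 5.0]
finger_gap: 0.5
```

Emit:
jog_arm(series=[0,0,0,0,0,0,-1,0,0,0,0.008,-0.005,0,-1,0,0,0,0.017,-0.01,0,-1,0,0,0,0.017,-0.01,0.05,-1,0,0,0,0.017,-0.01,0.1,-1,0,0,0,0.017,-0.01,0.15,-1,0,0,0,0.017,-0.01,0.2,-1,0,0,0,-0.02,-0.07,0.2,-1,0,0,0,-0.06,-0.12,0.2,-1,0,0,0,-0.09,-0.17,0.2,-1,0,0,0,-0.12,-0.22,0.2,-1,0,0,0,-0.15,-0.27,0.2,-1,0,0,0,-0.18,-0.32,0.2,-1,0,0,0,-0.21,-0.37,0.2,-1,0,0,0,-0.21,-0.37,0.2,-1,0,0,0,-0.21,-0.37,0.2,-1])

```text
clock: 12.1
eef_pos: [378.3, -293.4, 231.3]
eef_rot: [-2.227, 1.57, 1.938]
wrist_force: [0.1, 0.6, -0.8]
finger_gap: 0.5
```

Run:
```python
from cell import manip
import numpy as np;from h import *
for f in("top","scene"):
    c=manip.camera(f);cv2.imwrite(f"pics/{f}4.png",c["color"])
    g=cv2.cvtColor(c["color"],cv2.COLOR_BGR2GRAY); m=(g>90).astype(np.uint8)
    n,l,st,ce=cv2.connectedComponentsWithStats(m,connectivity=4)
    B=D=None
    for i in range(1,n):
        if not 1200<st[i,4]<4500: continue
        k=cv2.findContours((l==i).astype(np.uint8),cv2.RETR_EXTERNAL,cv2.CHAIN_APPROX_NONE)[0][0]
        W=lambda z:np.array([ray(c,p[0][0],p[0][1],z)[:2] for p in k],np.float32)
        r=cv2.minAreaRect(W(20)); e=cv2.fitEllipse(W(30))
        if 300<r[0][0]<700 and -300<r[0][1]<200:
            print(f,st[i,4],'rect',[np.round(q,1) for q in r],'ell30',[np.round(q,1) for q in e])
            if max(r[1])>200:B=r
            elif e[0][1]>0:D=e
    if B and D:
        t=np.radians(B[2]);d=np.array(D[0])-B[0];print('x',d@[np.cos(t),np.sin(t)]+100,'y',d@[-np.sin(t),np.cos(t)],'hole',np.array(B[0])-100*np.array([np.cos(t),np.sin(t)]))
```

```text
top 2849 rect [array([528.4,  30. ]), array([241.2,  37.5]), np.float64(58.3)] ell30 [array([527.7,  29.9]), array([ 38.4, 350.1]), np.float64(148.4)]
top 2329 rect [array([ 514.4, -220.9]), array([102.8, 104. ]), np.float64(89.6)] ell30 [array([ 514.4, -217.4]), array([102. , 102.5]), np.float64(57.4)]
top 2542 rect [array([476.2,  89.2]), array([99. , 98.7]), np.float64(46.2)] ell30 [array([476.7,  88.3]), array([97.5, 97.8]), np.float64(169.1)]
x 122.42122896463157 y 74.61695544266317 hole [475.94960227 -55.09092612]
scene 1931 rect [array([526.2,  30.2]), array([245.8,  38.1]), np.float64(58.4)] ell30 [array([533.4,  39.1]), array([ 39. , 334.3]), np.float64(148.4)]
scene 1730 rect [array([468.8,  84.2]), array([100. , 101.6]), np.float64(49.8)] ell30 [array([475.5,  89.7]), array([98.7, 99.5]), np.float64(141.4)]
x 124.05749999470213 y 74.33259469305274 hole [473.72959291 -54.96038787]
```

View pics/scene4.png

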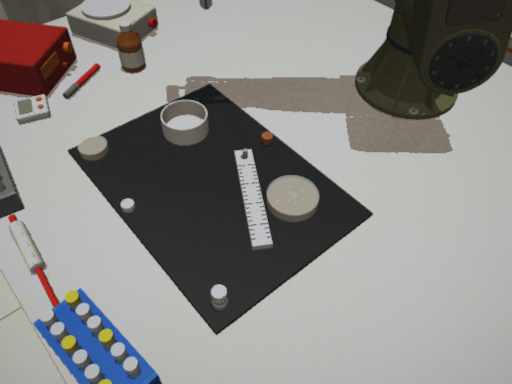

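The scene view shows the bar flat on its pin (245,155), right beside the culture dish (293,198). Both cameras put the dish at x ≈ 123 and y ≈ 74.5 mm in the bar's frame, a gap of about 6.5 mm, with both dishes unmoved. I hand the job in.

```bash
python3 -c "
from cell import manip
print(manip.sign_off())"
```

```text
the job is handed in; nothing more can be done
None
```

I swung the scale bar about 56° round its pin with the closed fingertips until its long edge lay beside the culture dish. I then moved the arm clear and handed the job in at about 12 s.

- **Gap:** after the first push, both cameras gave about 10 mm between the bar's edge and the dish rim. I nudged the bar another 1.6°, and the last check gave about 6.5 mm (74.6 mm from the top camera and 74.3 mm from the scene camera, centre of dish to bar axis).
- **Position along the bar:** the dish centre sits at x ≈ 122–124 mm in the bar's frame, inside the 80–200 mm range.
- **Bar on its pin:** the hole centre measured within about 2–3 mm of the pin, and the bar looked flat in the scene view. I did not measure its tilt or height separately.
- **Dishes:** the top view showed no movement of either dish. The scene view agreed for the culture dish; I did not measure the deep dish there.

No check failed. The two cameras differed by about 2 mm in absolute position, which is within the stated calibration.

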